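# Charge the sample mill and lock its left-hand clamp nut

## Task

Load the sample mill: its clamp nut has a left-hand thread, so loosen it fully by turning it clockwise, swing the clamp arm aside, and take the lid off the jar. Put every 30 mm grinding puck from the mat into the jar, leaving the worn smaller and the oversize pucks out of it. Then set the lid back fully home, swing the arm back over it to its stop and turn the nut counter-clockwise until it is tight; leave the bottle, beaker and mouse where they are.

Things in the scene. Friction and masses are not known exactly. Their poses are not given: they have to be found in the camera images.
- mill: Low white sample mill fixed to the bench; open steel grinding jar on its housing. Origin on the jar's vertical axis at bench level, z up; x axis points from the jar to the clamp arm's pivot post, 100 mm away (hub radius 13 mm, top 127 mm above the bench). Housing: x -105 to +145, y -90 to +90, top at z 30 mm.
- jar_floor (a point): Centre of the jar's inner floor, 35 mm above the bench; axes as the mill's. Jar: inside radius 64 mm, outside 70 mm, 45 mm deep.
- jar_rim (a point): Centre of the jar's mouth, level with the rim, 80 mm above the bench; axes as the mill's.
- clamp_pivot (a point): Point on the clamp arm's vertical pivot axis, at mid-height of the arm (119 mm above the bench); fixed to the mill, axes as the mill's. The arm is a bar 16 mm wide, 12 mm thick (113 to 125 mm above the bench), reaching 109 mm from the pivot.
- clamp_arm (a joint): Swing of the clamp arm, rad: 0 (stop: along the mill's -x, nut on the jar's axis) to 2.0 (stop). Grows clockwise seen from above: the nut leaves towards the mill's +y. Can be pushed by the bar's side; friction 0.15 N m, stays where left. Cannot swing while the screw's foot is in the lid's socket.
- clamp_nut (a joint): Turn of the clamp nut (LEFT-HAND thread), rad: 0 tight (stop), 3.4 fully loose (stop; stays on the arm); starts at 0 to 0.25. Grows when turned CLOCKWISE seen from above. Nut and screw rise 3 mm per rad; the screw's foot (11 mm diameter, 7 mm deep in the lid's socket when tight) clears the lid at 2.35 rad. Friction 0.1 N m, stays where left.
- nut_mid (a point): Centre of the steel hexagon nut, 32 mm across flats, 23 mm high, axis upright, on the arm 100 mm from the pivot (139 mm above the bench when tight); moves and turns with the nut; z up, its x axis is normal to a pair of flats (further pairs every 60 degrees).
- lid: Loose round jar lid, about 0.35 kg. Origin: centre of its underside, z up. Spigot z 0 to 6 mm (radius 57 mm below, 61 above), aluminium disc radius 70 mm z 6 to 14, central steel boss 32 mm diameter z 14 to 34 to grip, with a socket in its top (20 mm diameter, 8 mm deep) for the screw's foot. Fully home, its origin is 6 mm below the jar's rim.
- mat: Thin black rubber mat, 190 x 320 x 3 mm, fixed on the bench, on which the pucks lie about 72 mm apart. Origin at the centre of its underside.
- puck0: Right-size steel grinding puck, a plain cylinder 30 mm in diameter and 14 mm high, about 80 g, lying flat on the mat. Origin at the centre of its underside, z along its axis. May be absent.
- puck1: Right-size steel grinding puck, a plain cylinder 30 mm in diameter and 14 mm high, about 80 g, lying flat on the mat. Origin at the centre of its underside, z along its axis. May be absent.
- puck2: Right-size steel grinding puck, a plain cylinder 30 mm in diameter and 14 mm high, about 80 g, lying flat on the mat. Origin at the centre of its underside, z along its axis. May be absent.
- puck3: Right-size steel grinding puck, a plain cylinder 30 mm in diameter and 14 mm high, about 80 g, lying flat on the mat. Origin at the centre of its underside, z along its axis. May be absent.
- worn0: Worn steel puck, 22 mm in diameter and 14 mm high, lying flat on the mat. Origin at the centre of its underside. Not to go in the jar.
- worn1: Worn steel puck, 22 mm in diameter and 14 mm high, lying flat on the mat. Origin at the centre of its underside. Not to go in the jar.
- big0: Oversize steel puck, 38 mm in diameter and 14 mm high, lying flat on the mat. Origin at the centre of its underside. Not to go in the jar.
- solvent: Glass solvent bottle with cap, 80 mm diameter, 170 mm high, standing beyond the work; origin under its centre. Leave alone.
- beaker: Empty glass beaker, 70 mm diameter, 90 mm high, standing beyond the work; origin under its centre. Leave alone.
- mouse: Computer mouse, 100 x 60 x 30 mm, on the bench to the right; origin under its centre. Leave alone.
Mind the look-alikes: they are no part of the job. What is shaped like the lid but pink is not meant.

How it is judged:
By the outcome, as a careful person would: the job done as asked, in the order asked, and still so for the second after the job is handed in, with the robot touching nothing.
Of puck0, puck1, puck2, puck3 only 2 to 4 are there at a start; the rules pass over those that are not, and their reading is None.
At some moment in a run one of puck0, puck1, puck2, puck3 may be knocked a few centimetres aside while the robot is not near it.
Once in a run the grip may slacken for a moment while it holds something.
It also fails if it takes over 210 s, if anything falls off the work surface, if the arm or the gripper's body presses on something with over 40 N, if the wrist force passes 120 N, or if a joint passes its speed limit or range.

## Robot

A 6-joint arm with a two-finger parallel gripper is mounted at the origin on the work surface. World frame = base frame: x ahead of the robot, y to its left, z up, the work surface at z = 0. Lengths are in m, angles in rad, forces in N, time in s.
With the tool pointing down it reaches from about 0.275 to 0.875 m from the base axis. Payload 12.5 kg.
Tool frame: the origin (TCP) lies on the centre line of the jaws, within the pads' length; the fingertips stand r.finger_overhang ahead of it and the grasp point (between the pads) lies 3 mm ahead of it (r.finger_overhang is the distance from the TCP to the fingertips, in m); z points along the fingers, y is the line along which they close (so a half turn about z gives the same grasp; the last joint's range is limited). The gripper opens to 85 mm and grips with 20 to 120 N. Pads are 22 mm wide; open, the fingers measure 114 mm over their backs; the gripper's body (76 mm by 85 mm) begins 54 mm behind the grasp point. The pads swing forward as they close: fully open they stand 13 mm farther back than shut.
Start: joints at [1.052, 0.351, 1.652, -0, 1.139, -0.085], TCP at [0.231, 0.499, 0.253] pointing down, gripper open.
Joint ranges: [-2.75, 2.75], [-0.79, 2.1], [0.01, 2.65], [-1.57, 4.71], [0.07, 3.14], [-2.87, 2.87]. Speed limits (rad/s): [2.22, 2.22, 2.79, 3.14, 3.14, 3.14].

## Interface

Orientations are given as a unit quaternion [x, y, z, w].
In Python, from cell import r, optics gives the robot as it stands. The module is installed in compiled form; this text tells all that it offers. Calls block until the motion is done:
- r.move_to(position, orientation): joint-space move of the TCP to a pose.
- r.move_linear(position, rot=None, vel=0.15): straight line of the TCP; rot=None keeps the orientation; vel is the mean speed in m/s.
- r.set_joints(angles): joint-space move.
- r.set_gripper(opening, squeeze=None): opening from 0.0 (shut) to 1.0 (fully open); squeeze is the grip in N (None keeps the last); returns when the fingers have stopped.
- r.sleep(seconds).
- r.inverse_kinematics(position, orientation): joint angles nearest the present ones, or None.
- optics.get_image(name): name is "scene" or "top"; returns a dict with "pixels" (420x560x3 uint8, red, green, blue), "depth" (420x560 float32, m along the optical axis (not along the pixel's ray), 0 where there is no reading), "fx", "fy", "cx", "cy" (pixels), "camera_from_world" (4x4, takes a point from world to camera coordinates). Camera axes: x right, y down, z forward; pixel columns grow to the right and rows downward; lengths in m; the calibration is good to about 2 mm. A picture is of the moment at which its call begins.
A pose or a line that the arm cannot do raises r.PlanningError and nothing moves.
- r.hand_in(): hands the job in, once; it reports no verdict.
Readings, each from a call of its own:
- r.current_t(): time.
- r.current_q(): joint angles.
- r.current_qvel(): joint speeds.
- r.current_effort(): joint torques, N m.
- r.current_tool_pos(): TCP position.
- r.current_ee_rot(): TCP orientation.
- r.current_contact_force(): force on the tool from outside, world axes, zero at the start.
- r.current_torque(): the same for the moment, N m.
- r.current_opening(): opening from 0.0 (shut) to 1.0 (fully open).
Only numpy, scipy, OpenCV 4.12 (cv2) and the standard library are available. Lean on these libraries where they do the work, as an engineer would, in place of code of your own. Each camera call takes 0.05 s, during which the arm holds its last target. There are 200 camera calls.

## Working session

There is one attempt and no reset: what is moved stays moved. The work goes in short steps, each a Python script; the robot and the scene stay as the last script left them, time stands still between calls to the robot, and variables do not carry over. Pictures are saved under pics/ and viewed, on a budget of 14 in all, crops included, one or two more only if the job needs it, and the job is handed in when it is done.

```bash
mkdir -p pics; ls
cat > h.py <<'E'
import numpy as np, cv2
from cell import r, optics
from scipy.spatial.transform import Rotation as R
def snap(name,fn=None):
    im=optics.get_image(name)
    if fn: cv2.imwrite('pics/'+fn,im['pixels'][:,:,::-1])
    np.savez('last_%s.npz'%name,**{k:np.array(v) for k,v in im.items()})
    return im
def cloud(im):
    d=im['depth']; v,u=np.mgrid[:d.shape[0],:d.shape[1]]
    P=np.stack([(u-im['cx'])/im['fx']*d,(v-im['cy'])/im['fy']*d,d],-1)
    T=np.linalg.inv(im['camera_from_world'])
    W=P@T[:3,:3].T+T[:3,3]; W[d==0]=np.nan
    return W
def proj(im,p):
    T=im['camera_from_world']; c=T[:3,:3]@np.asarray(p)+T[:3,3]
    return im['fx']*c[0]/c[2]+im['cx'], im['fy']*c[1]/c[2]+im['cy']
E
python3 - <<'E'
from h import *
a=snap('scene'); b=snap('top')
cv2.imwrite('pics/s1.png',a['pixels'][:,:,::-1]); cv2.imwrite('pics/t1.png',b['pixels'][:,:,::-1])
print(r.finger_overhang, r.current_t(), r.current_ee_rot(), r.current_contact_force())
for i in (a,b): print(i['fx'],np.linalg.inv(i['camera_from_world']).round(3))
E
```

```text
pics
0.022 0.1 [ 2.15183700e-01  9.76573438e-01 -5.24320259e-04 -1.41260653e-04] [-0.23007123  0.54187921 -0.65737962]
430.23298199065397 [[-0.059  0.699 -0.713  1.356]
 [ 0.998  0.043 -0.04  -0.031]
 [ 0.003 -0.714 -0.7    0.926]
 [ 0.     0.     0.     1.   ]]
486.54819285081385 [[-1.000e-03 -9.940e-01  1.090e-01  3.650e-01]
 [-1.000e+00  2.000e-03  1.200e-02 -6.800e-02]
 [-1.200e-02 -1.090e-01 -9.940e-01  1.652e+00]
 [ 0.000e+00  0.000e+00  0.000e+00  1.000e+00]]
```

View pics/s1.png

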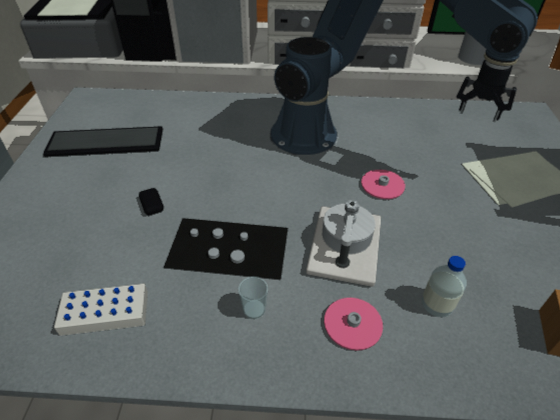

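View pics/t1.png

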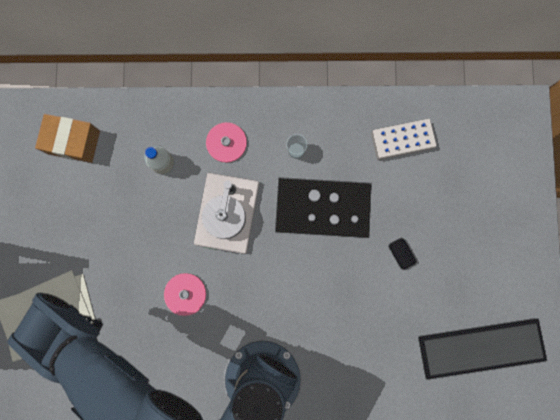

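The scene picture shows the mill with the real lid clamped at (350,225). The pink look-alikes are at scene (383,184) and (353,323), or top (185,295) and (227,143). The mat holds 5 pucks, top (314,196), (334,198), (311,218), (334,220) and (354,219). Next I'll measure the poses and take a close crop.

```bash
cat > m.py <<'E'
from h import *
def load(n): return dict(np.load('last_%s.npz'%n))
def pucks(n,im=None):
    im=im or load(n); W=cloud(im); px=im['pixels'].astype(int)
    # mat-level region by known mask: bright, low saturation inside dark mat
    g=px.max(-1)
    mat=((g<45)&(abs(W[...,2])<.015)).astype(np.uint8)
    k,l,s,c=cv2.connectedComponentsWithStats(mat)
    # largest within x .3-.8
    best=None
    for i in range(1,k):
        m=W[l==i].mean(0)
        if .3<m[0]<.85 and s[i,4]>1500 and (best is None or s[i,4]>s[best,4]): best=i
    cs,_=cv2.findContours((l==best).astype(np.uint8),cv2.RETR_EXTERNAL,cv2.CHAIN_APPROX_NONE)
    hull=cv2.convexHull(max(cs,key=cv2.contourArea)); M=np.zeros(g.shape,np.uint8); cv2.fillPoly(M,[hull],1)
    M=cv2.erode(M,np.ones((3,3)))
    Wm=W[l==best]; print(n,'mat',np.nanmean(Wm,0).round(4))
    q=cv2.minAreaRect(Wm[:,:2].astype(np.float32)); print(q)
    k,l,s,c=cv2.connectedComponentsWithStats(((M>0)&(g>70)).astype(np.uint8))
    out=[]
    for i in range(1,k):
        if s[i,4]<8: continue
        w=W[(l==i)&(W[...,2]>.010)]
        # ray-plane at z=.017 of centroid
        T=np.linalg.inv(im['camera_from_world']); d=T[:3,:3]@[(c[i,0]-im['cx'])/im['fx'],(c[i,1]-im['cy'])/im['fy'],1]
        p=T[:3,3]+d*(.017-T[2,3])/d[2]
        area=np.nansum(W[...,2][l==i]*0+1)
        print(c[i].round(1),s[i,2:5],'ray',p[:2].round(4),'cloud',np.nanmean(w,0).round(4),len(w))
if __name__=='__main__':
    for n in ('top','scene'):
        pucks(n)
        im=load(n); W=cloud(im)
        z=W[...,2]; near=(abs(W[...,0]-.53)<.2)&(W[...,1]>-.12)&(W[...,1]<.25)&(z>.02)
        h=near&(abs(z-.03)<.006); k,l,s,c=cv2.connectedComponentsWithStats(h.astype(np.uint8)); i=1+s[1:,4].argmax()
        print('house',cv2.minAreaRect(W[l==i][:,:2].astype(np.float32)))
        for lo,hi in ((.083,.093),(.107,.121),(.121,.131),(.145,.17)):
            w=W[near&(z>lo)&(z<hi)]; print(lo,len(w),np.nanmedian(w,0).round(4),w.min(0).round(3) if len(w) else '',w.max(0).round(3) if len(w) else '')
    a=load('scene')['pixels'][190:290,300:400,::-1]; b=load('top')['pixels'][165:265,180:280,::-1]
    c=load('scene')['pixels'][215:275,160:295,::-1]
    f=lambda x,s:cv2.resize(x,None,fx=s,fy=s,interpolation=cv2.INTER_CUBIC)
    o=np.hstack([f(a,4),f(b,4)]); cv2.imwrite('pics/c1.png',o)
E
python3 m.py
```

```text
top mat [ 0.5681 -0.2063  0.0028]
((0.5695090293884277, -0.20724374055862427), (0.3135497272014618, 0.18282979726791382), 86.3998794555664)
[313.9 195. ] [ 13  13 124] ray [ 0.6092 -0.1746] cloud [ 0.6095 -0.1749  0.0176] 95
[333.6 197. ] [10 11 81] ray [ 0.6021 -0.2411] cloud [ 0.6027 -0.2418  0.016 ] 62
[311.2 217. ] [ 8  7 45] ray [ 0.534  -0.1647] cloud [ 0.5347 -0.1654  0.0165] 32
[333.8 219.2] [11 11 84] ray [ 0.5267 -0.2409] cloud [ 0.5272 -0.2412  0.0166] 60
[354.3 218.5] [ 8  8 48] ray [ 0.5288 -0.3099] cloud [ 0.5296 -0.3095  0.0167] 30
house ((0.5485661029815674, 0.12157409638166428), (0.17976932227611542, 0.25285911560058594), 79.7802963256836)
0.083 1034 [0.5243 0.1236 0.0879] [0.463 0.056 0.083] [0.623 0.193 0.093]
0.107 25 [0.5977 0.1122 0.1188] [0.516 0.096 0.108] [0.64  0.127 0.121]
0.121 145 [0.6001 0.114  0.126 ] [0.549 0.095 0.121] [0.642 0.127 0.131]
0.145 91 [0.5303 0.1255 0.1506] [0.514 0.107 0.145] [0.547 0.143 0.161]
scene mat [ 0.5756 -0.2026  0.0022]
((0.5698203444480896, -0.20612405240535736), (0.31873834133148193, 0.19252897799015045), 86.23307800292969)
[194.1 232. ] [ 8  9 52] ray [ 0.5337 -0.3067] cloud [ 0.5318 -0.3069  0.0159] 39
[217.6 232.6] [11 11 87] ray [ 0.5318 -0.2392] cloud [ 0.5303 -0.2394  0.016 ] 72
[243.8 235.5] [ 8  9 51] ray [ 0.5384 -0.1629] cloud [ 0.5368 -0.1626  0.0154] 41
[213.4 252.6] [11 11 95] ray [ 0.6066 -0.2394] cloud [ 0.6039 -0.2391  0.0157] 80
[237.3 255.7] [ 15  13 143] ray [ 0.6135 -0.1725] cloud [ 0.6118 -0.1726  0.0156] 128
house ((0.5514359474182129, 0.12408938258886337), (0.17956528067588806, 0.2525131404399872), 79.97340393066406)
0.083 1169 [0.5411 0.1166 0.0873] [0.464 0.058 0.083] [0.642 0.197 0.092]
0.107 54 [0.636  0.1152 0.1143] [0.522 0.098 0.107] [0.644 0.14  0.121]
0.121 215 [0.5976 0.1162 0.1251] [0.531 0.098 0.121] [0.643 0.145 0.131]
0.145 104 [0.5335 0.1282 0.1498] [0.515 0.111 0.145] [0.55  0.145 0.156]
```

View pics/c1.png

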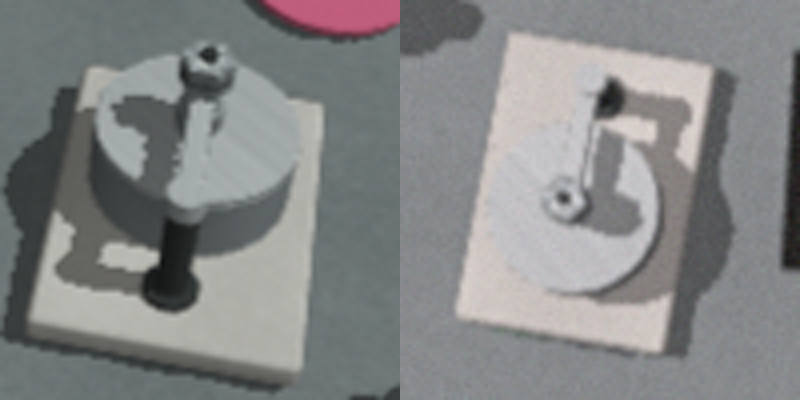

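Poses agree between the cameras. The mill sits at about (.531,.127) with yaw −10°. The right-size pucks, from their areas, are at about (.604,−.240) and (.529,−.240). Both crops show the steel lid clamped, with the nut on its axis. Next I'll estimate the hexagon's angle and check IK.

```bash
cat >> h.py <<'E'
O=np.array([.5315,.1268]); YAW=np.deg2rad(-10)
def mill(x,y): c,s=np.cos(YAW),np.sin(YAW); return O+[c*x-s*y,s*x+c*y]
def down(yaw):
    c,s=np.cos(yaw),np.sin(yaw); return R.from_matrix(np.array([[c,s,0],[s,-c,0],[0,0,-1.]])).as_quat()
def ik(xy,z,yaw): return r.inverse_kinematics([xy[0],xy[1],z],down(yaw))
def lin(xy,z,yaw=None,vel=.15): r.move_linear([xy[0],xy[1],z],None if yaw is None else down(yaw),vel=vel)
def st(): print('t',round(r.current_t(),1),'p',np.round(r.current_tool_pos(),4),'q6 %.3f'%r.current_q()[5],'open %.3f'%r.current_opening(),'F',np.round(r.current_contact_force(),1),'M',np.round(r.current_torque(),2))
E
python3 - <<'E'
from h import *
from m import load
pts=[]
for n in ('top','scene'):
    W=cloud(load(n)).reshape(-1,3); w=W[(W[:,2]>.136)&(W[:,2]<.158)&(np.hypot(W[:,0]-.5315,W[:,1]-.127)<.03)]
    res=[]
    for a in range(0,60,5):
        e=1e9
        for dx in np.arange(-4,5)*1e-3:
            for dy in np.arange(-4,5)*1e-3:
                p=w[:,:2]-[.5315+dx,.127+dy]
                m=np.max([abs(p@[np.cos(np.deg2rad(a+k)),np.sin(np.deg2rad(a+k))]) for k in (0,60,120)],0)
                # asymm: outliers plus support of coverage
                s=sum(np.clip(m-.016,0,None)); e=min(e,s)
        res.append((a,round(e*1e3,1)))
    print(n,len(w),res, w.mean(0).round(4))
for y in (-10,20,50,-40,80): print(y,np.round(ik((.5315,.1268),.2,np.deg2rad(y)),2))
E
```

```text
top 105 [(0, np.float64(16.1)), (5, np.float64(16.0)), (10, np.float64(17.3)), (15, np.float64(17.8)), (20, np.float64(17.0)), (25, np.float64(16.4)), (30, np.float64(16.2)), (35, np.float64(15.0)), (40, np.float64(13.3)), (45, np.float64(13.9)), (50, np.float64(14.9)), (55, np.float64(16.2))] [0.5297 0.1248 0.149 ]
scene 146 [(0, np.float64(24.9)), (5, np.float64(28.1)), (10, np.float64(30.9)), (15, np.float64(32.1)), (20, np.float64(32.0)), (25, np.float64(29.6)), (30, np.float64(26.0)), (35, np.float64(23.5)), (40, np.float64(21.9)), (45, np.float64(20.3)), (50, np.float64(21.5)), (55, np.float64(23.0))] [0.5354 0.1269 0.1473]
-10 [ 0.15  0.41  1.71 -0.    1.02  1.89]
20 [ 0.15  0.41  1.71 -0.    1.02  1.37]
50 [ 0.15  0.41  1.71 -0.    1.02  0.85]
-40 [ 0.15  0.41  1.71 -0.    1.02  2.42]
80 [ 0.15  0.41  1.71 -0.    1.02  0.32]
```

Both cameras put the flat normals at about 43° (mod 60), so I'll approach at yaw 193°, which leaves q6 room for the full clockwise turn.

Run:
```python
from h import *
y0=np.deg2rad(193-360)
q=ik(O,.23,y0); print(np.round(q,2)); q=np.array(q)
while q[5]>-1: q[5]-=np.pi
r.set_joints(q); st()
lin(O,.151,vel=.1); st()
r.set_gripper(0.0,squeeze=40); r.sleep(.2); st()
Rm=R.from_quat(r.current_ee_rot()).as_matrix(); print('yaw',np.degrees(np.arctan2(Rm[1,0],Rm[0,0])))
snap('scene')
im=snap('scene'); cv2.imwrite('pics/c2.png',cv2.resize(im['pixels'][150:270,290:430,::-1],None,fx=5,fy=5,interpolation=cv2.INTER_CUBIC))
```

```text
[ 0.15  0.37  1.69 -0.    1.09 -1.65]
t 1.9 p [0.5313 0.1274 0.23  ] q6 -1.648 open 1.000 F [-0.7  0.1 -0.1] M [ 0.03 -0.02 -0.  ]
t 2.8 p [0.5318 0.1269 0.1516] q6 -1.649 open 1.004 F [ 0.4  0.2 -0.6] M [-0.05  0.05  0.01]
t 3.5 p [0.5317 0.1269 0.1514] q6 -1.649 open 0.367 F [0.  0.3 5.6] M [0.05 0.15 0.07]
yaw -166.99382837887217
```

View pics/c2.png

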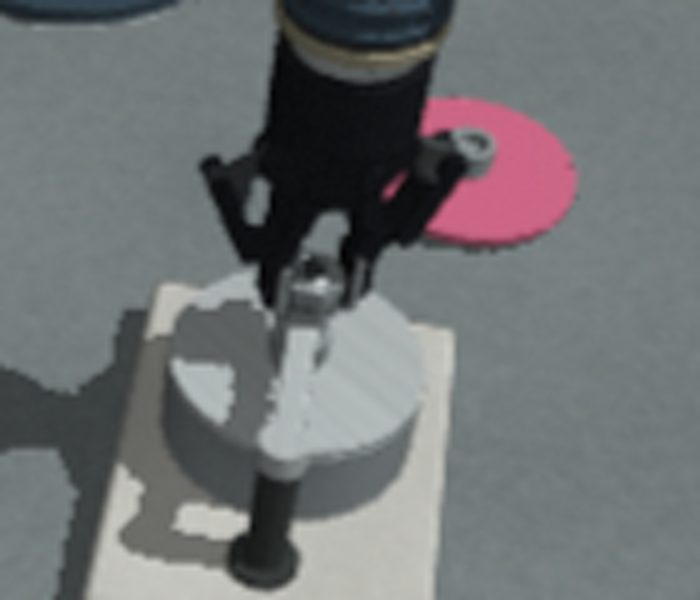

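The jaws hold the nut at crop (310,275), and the opening of .367 (31 mm) means they are flush on the flats. Now the clockwise turn.

Run:
```python
from h import *
y0=np.deg2rad(193-360); n=0; z0=.1518
for d in np.r_[np.arange(.35,2.9,.35),2.95,3.05,3.12,3.18,3.24,3.3,3.36,3.42]:
    lin(O,z0+.003*d,y0-d,vel=.02 if d<.4 else .01); 
    M=r.current_torque(); F=r.current_contact_force(); print(round(d,2),np.round(F,1),np.round(M,2),round(r.current_opening(),3),round(r.current_t(),1))
    if d>2.9 and abs(M[2])>.6: break
st()
```

```text
0.35 [ 4.3 -1.8 -2.4] [-0.15 -0.67 -0.1 ] 0.367 4.1
0.7 [ 4.6 -0.8 -3.7] [-0.17 -0.82 -0.14] 0.363 4.6
1.05 [ 3.5 -0.7 -4.7] [-0.13 -0.65 -0.07] 0.364 5.1
1.4 [-0.3  0.2 -3. ] [-0.01  0.1  -0.09] 0.367 5.6
1.75 [-5.2  0.  -0.7] [ 0.14  0.86 -0.12] 0.365 6.1
2.1 [-8.7  1.9  2.1] [ 0.33  1.48 -0.05] 0.367 6.6
2.45 [-13.2   3.    4.6] [ 0.62  2.13 -0.08] 0.362 7.1
2.8 [-16.1   4.5   6.8] [ 0.75  2.66 -0.03] 0.367 7.6
2.95 [-17.7   4.    7.2] [ 0.8   2.85 -0.02] 0.366 7.9
3.05 [-17.8   4.5   8.9] [ 0.8   2.96 -0.06] 0.369 8.2
3.12 [-18.4   5.    9.5] [ 0.85  3.   -0.08] 0.364 8.4
3.18 [-18.2   4.8   9.7] [0.82 3.1  0.  ] 0.364 8.7
3.24 [-18.7   5.2   9.5] [ 0.78  3.13 -0.06] 0.363 8.9
3.3 [-19.    4.9  10.1] [ 0.78  3.11 -0.1 ] 0.365 9.2
3.36 [-18.6   7.2   8.2] [1.12 3.08 0.4 ] 0.368 9.4
3.42 [-16.7  15.5   6. ] [2.61 2.76 1.22] 0.367 9.7
t 9.7 p [0.5282 0.1288 0.1615] q6 1.767 open 0.367 F [-16.7  15.5   6. ] M [2.61 2.76 1.22]
```

The nut came to its stop after about 3.3 rad, where the moment jumped to 1.2 N m. Next: release and swing the arm with the fingers straddling the bar.

```bash
sed -i 's/O=np.array.*; YAW/O=np.array([.5302,.1275]); YAW/' h.py
cat >> h.py <<'E'
def arc(a,rad=.055): return mill(.1-rad*np.cos(a),rad*np.sin(a))
def go(xy,z,yaw,q6=None):
    q=np.array(ik(xy,z,yaw))
    if q6 is not None: q[5]+=np.pi*np.round((q6-q[5])/np.pi)
    r.set_joints(q)
E
python3 - <<'E'
from h import *
r.set_gripper(1.0); p=r.current_tool_pos(); lin(p[:2],.21); st()
r.set_gripper(.33,squeeze=40)
go(arc(0),.21,YAW,-1.2); st()
lin(arc(0),.126,YAW,vel=.1); st()
for a in np.arange(.25,2.06,.2):
    lin(arc(a),.126,YAW-a,vel=.06); print(round(a,2),np.round(r.current_contact_force(),1),round(r.current_opening(),2))
st()
p=r.current_tool_pos(); lin(p[:2],.22); 
im=snap('scene'); cv2.imwrite('pics/c3.png',cv2.resize(im['pixels'][150:300,270:420,::-1],None,fx=4,fy=4,interpolation=cv2.INTER_CUBIC)); snap('top')
st()
E
```

```text
t 10.7 p [0.5314 0.1266 0.2096] q6 1.771 open 1.004 F [ 0.1 -0.1 -0.5] M [-0.01 -0.04  0.03]
t 13.9 p [0.5745 0.1197 0.21  ] q6 -1.270 open 0.324 F [-0.8  0.3 -0.3] M [0.01 0.01 0.05]Traceback (most recent call last):
  File "<stdin>", line 5, in <module>
  File "h.py", line 23, in lin
    def lin(xy,z,yaw=None,vel=.15): r.move_linear([xy[0],xy[1],z],None if yaw is None else down(yaw),vel=vel)
                                    ~~~~~~~~~~~~~^^^^^^^^^^^^^^^^^^^^^^^^^^^^^^^^^^^^^^^^^^^^^^^^^^^^^^^^^^^^
cell.PlanningError: the arm cannot follow that straight line within its joint ranges
```

The half-turn changed the yaw I need to command: it should be YAW+π.

Run:
```python
from h import *
Y=YAW+np.pi
lin(arc(0),.126,Y,vel=.1); st()
for a in np.arange(.25,2.06,.2):
    lin(arc(a),.126,Y-a,vel=.06); print(round(a,2),np.round(r.current_contact_force(),1),round(r.current_opening(),2))
st()
p=r.current_tool_pos(); lin(p[:2],.22); 
im=snap('scene'); cv2.imwrite('pics/c3.png',cv2.resize(im['pixels'][150:300,270:420,::-1],None,fx=4,fy=4,interpolation=cv2.INTER_CUBIC)); snap('top')
st()
```

```text
t 14.9 p [0.5749 0.1197 0.1266] q6 -1.270 open 0.329 F [ 0.1 -0.1  0.4] M [ 0.    0.03 -0.04]
0.25 [ 0.2 -0.1  0.2] 0.33
0.45 [-0.4  0.1  1.3] 0.33
0.65 [ 0.2 -0.   0.7] 0.33
0.85 [0.2 0.7 0.7] 0.33
1.05 [ 0.2  0.1 -0.3] 0.33
1.25 [-0.7  0.1 -0.2] 0.33
1.45 [ 0.1 -0.3 -0.1] 0.33
1.65 [ 0.2  0.3 -0.5] 0.33
1.85 [-0.2  0.2 -0. ] 0.33
2.05 [ 0.4 -0.1  0.2] 0.33
t 18.4 p [0.662  0.1539 0.126 ] q6 0.807 open 0.329 F [ 0.4 -0.1  0.2] M [ 0.02  0.03 -0.05]
t 19.3 p [0.6614 0.1538 0.2185] q6 0.813 open 0.329 F [ 0.1  0.6 -0.1] M [0.05 0.01 0.01]
```

View pics/c3.png

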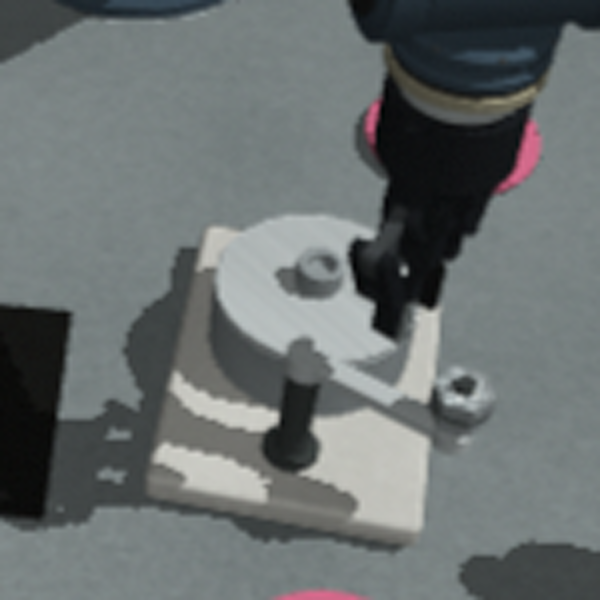

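The arm is aside, with the nut at crop (465,395) and the lid boss free at (320,270). Next, lift the lid off and place it at a free spot about (.36,−.06).

Run:
```python
from h import *
from m import load
for n in ('scene','top'):
    W=cloud(load(n)).reshape(-1,3)
    w=W[(abs(W[:,2]-.108)<.006)&(np.hypot(*(W[:,:2]-O).T)<.03)]; c,rad=cv2.minEnclosingCircle(w[:,:2].astype(np.float32)) if len(w) else (0,0)
    d=W[(abs(W[:,2]-.088)<.004)&(np.hypot(*(W[:,:2]-O).T)<.09)]; cd=cv2.minEnclosingCircle(d[:,:2].astype(np.float32))
    print(n,len(w),c,rad,'disc',cd)
Y=YAW+np.pi
r.set_gripper(1.0)
B=O
go(B,.2,Y,-1.2); st()
lin(B,.1125,vel=.1); st()
r.set_gripper(0,squeeze=70); r.sleep(.2); st()
```

```text
scene 71 (0.5315836071968079, 0.1271555870771408) 0.016844121739268303 disc ((0.5317258238792419, 0.12718527019023895), 0.07160760462284088)
top 7 (0.5333276987075806, 0.11407139897346497) 0.008677948266267776 disc ((0.5327195525169373, 0.10853148996829987), 0.06726802885532379)
t 21.7 p [0.5304 0.1275 0.2001] q6 -1.245 open 1.001 F [ 0.6  0.9 -0.1] M [-0.07  0.01  0.03]
t 22.7 p [0.5306 0.1276 0.1131] q6 -1.246 open 1.003 F [-0.8 -0.1  0.5] M [-0.04 -0.02 -0.  ]
t 23.5 p [0.5304 0.1275 0.1131] q6 -1.246 open 0.345 F [-2.5  0.2  6.6] M [-0.12  0.37  0.07]
```

Run:
```python
from h import *
L=np.array([.36,-.06]); Y=YAW+np.pi
lin(O,.155,vel=.08); st()
lin(O*.3+L*.7,.15,vel=.15); print(r.current_opening())
lin(L,.0600,vel=.12); st()
im=snap('scene','c4.png');
```

```text
t 24.1 p [0.53   0.1275 0.1548] q6 -1.246 open 0.340 F [ 0.5  0.1 -3.7] M [ 0.   -0.02  0.02]
0.336331559254177
t 26.6 p [ 0.3605 -0.0599  0.0603] q6 -1.689 open 0.339 F [ 0.5  0.2 -2.8] M [-0.    0.02  0.01]
```

View pics/c4.png

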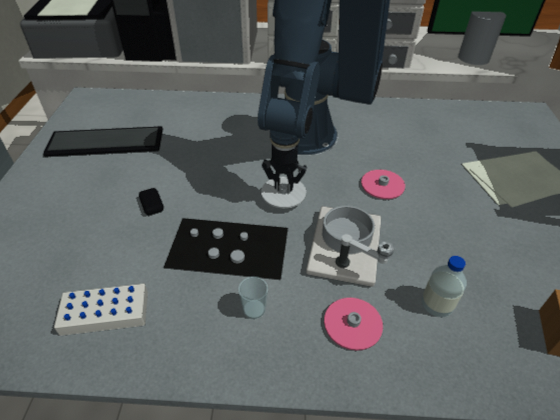

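The lid is in the jaws at (284,192), level, and the jar is open at (348,228). I'll set it down, then take fresh puck measurements.

Run:
```python
from h import *
from m import pucks
L=np.array([.36,-.06])
for z in (.045,.041,.039,.0375):
    lin(L,z,vel=.04); F=r.current_contact_force(); print(z,F.round(1))
    if F[2]>1.5: break
st(); r.set_gripper(.75); lin(L,.16); st()
for n in ('scene','top'): pucks(n,snap(n))
```

```text
0.045 [-0.   0.  -3.8]
0.041 [-0.9 -0.6 -3.5]
0.039 [0.1 0.6 1.9]
t 27.7 p [ 0.3602 -0.06    0.0391] q6 -1.689 open 0.339 F [0.1 0.6 1.9] M [ 0.08  0.12 -0.04]
t 29.1 p [ 0.3596 -0.0599  0.1594] q6 -1.689 open 0.749 F [-0.3  0.3  0.1] M [-0.04 -0.03 -0.02]
scene mat [ 0.5757 -0.2025  0.0023]
((0.5684337019920349, -0.20599383115768433), (0.3182011842727661, 0.19287751615047455), 86.42333221435547)
[194.1 232. ] [ 8  9 53] ray [ 0.5339 -0.3068] cloud [ 0.5313 -0.3075  0.0157] 38
[217.5 232.5] [11 11 88] ray [ 0.5318 -0.2394] cloud [ 0.53   -0.2398  0.0156] 71
[243.8 235.5] [ 8  9 51] ray [ 0.5384 -0.1629] cloud [ 0.5366 -0.1625  0.0155] 40
[213.4 252.6] [11 12 96] ray [ 0.6064 -0.2394] cloud [ 0.6045 -0.2395  0.0158] 82
[237.3 255.7] [ 15  13 147] ray [ 0.6136 -0.1727] cloud [ 0.6121 -0.1726  0.0154] 132
top mat [ 0.5678 -0.2063  0.0028]
((0.5692358016967773, -0.20697136223316193), (0.3131769001483917, 0.1823819875717163), 86.0488510131836)
[313.8 195.1] [ 13  13 127] ray [ 0.6089 -0.1743] cloud [ 0.6093 -0.1748  0.0175] 94
[333.6 197.2] [10 11 85] ray [ 0.6014 -0.2414] cloud [ 0.6028 -0.2416  0.0177] 63
[311.3 217.1] [ 8  8 48] ray [ 0.5338 -0.1652] cloud [ 0.5344 -0.1649  0.0163] 31
[333.8 219.1] [11 11 84] ray [ 0.5268 -0.2409] cloud [ 0.5278 -0.2414  0.017 ] 61
[354.3 218.6] [ 8  8 49] ray [ 0.5286 -0.31  ] cloud [ 0.5298 -0.3098  0.0165] 31
```

There are exactly two 30 mm pucks, and none has moved. I'll pick and place both, checking after each.

```bash
cat > pp.py <<'E'
from h import *
def pick(P,dst):
    P=np.array(P); r.set_gripper(.55,squeeze=50)
    go(P,.10,np.pi/4,.4); lin(P,.0275,vel=.1); st()
    r.set_gripper(0,squeeze=50); r.sleep(.15); st()
    o=r.current_opening()
    if not .28<o<.4: print('BAD GRIP'); return False
    lin(P,.17,vel=.2); print('lift',round(r.current_opening(),3))
    if r.current_opening()<.25: return False
    go(dst,.17,YAW+np.pi/2,.4); r.sleep(.1); print('over jar',round(r.current_opening(),3))
    if r.current_opening()<.25: return False
    lin(dst,.062,vel=.12); st(); r.set_gripper(.5); lin(dst,.17,vel=.2); return True
E
python3 - <<'E'
from pp import *
from m import pucks
print(pick((.604,-.2403),mill(0,-.025)))
im=snap('scene'); pucks('scene',im); pucks('top',snap('top'))
cv2.imwrite('pics/c5.png',cv2.resize(im['pixels'][180:290,150:410,::-1],None,fx=3,fy=3,interpolation=cv2.INTER_CUBIC))
E
```

```text
t 32.1 p [ 0.6044 -0.2405  0.028 ] q6 0.335 open 0.553 F [-0.3  0.5  0. ] M [-0.05  0.01 -0.03]
t 32.6 p [ 0.6045 -0.2405  0.0286] q6 0.335 open 0.323 F [-1.3 -0.4  5.9] M [ 0.08  0.19 -0.02]
lift 0.325
over jar 0.324
t 35.9 p [0.5263 0.1029 0.0626] q6 0.281 open 0.325 F [ 0.6 -0.5 -0. ] M [-0.   -0.05  0.02]
True
scene mat [ 0.5752 -0.2027  0.0022]
((0.5665901899337769, -0.20535528659820557), (0.3201231360435486, 0.19656206667423248), 86.2499008178711)
[194. 232.] [ 8  9 56] ray [ 0.5337 -0.307 ] cloud [ 0.5317 -0.3075  0.0157] 39
[217.6 232.7] [11 11 91] ray [ 0.5323 -0.2391] cloud [ 0.5298 -0.2395  0.0157] 71
[243.9 235.6] [ 8  9 54] ray [ 0.5391 -0.1628] cloud [ 0.5361 -0.1625  0.0155] 38
[237.3 255.8] [ 15  13 151] ray [ 0.6139 -0.1726] cloud [ 0.6123 -0.1725  0.0159] 130
top mat [ 0.5629 -0.2014  0.0029]
((0.5684496164321899, -0.20648430287837982), (0.3141121566295624, 0.18265217542648315), 86.43408966064453)
[313.8 195. ] [ 13  13 129] ray [ 0.6092 -0.1743] cloud [ 0.61   -0.175   0.0168] 93
[311.3 217.1] [ 8  7 49] ray [ 0.534  -0.1652] cloud [ 0.5349 -0.1646  0.0169] 32
[333.9 219.1] [11 11 87] ray [ 0.5271 -0.2413] cloud [ 0.5277 -0.2406  0.0165] 65
[354.3 218.5] [ 8  8 51] ray [ 0.5287 -0.3099] cloud [ 0.5298 -0.3105  0.0165] 30
```

View pics/c5.png

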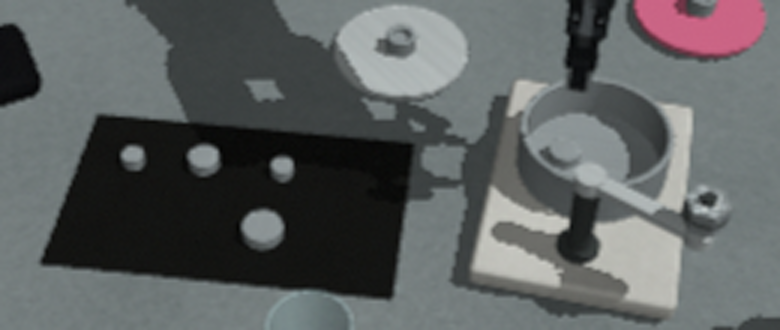

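Puck one is in the jar at crop (565,148). Four remain on the mat: worn (133,157) and (282,168), right-size (204,159), oversize (263,229). The lid is at rest at (402,50). Now the second puck.

Run:
```python
from pp import *
from m import pucks
print(pick((.5295,-.240),mill(0,.025)))
go((.42,-.05),.25,YAW+np.pi,-1.5)
im=snap('scene'); pucks('scene',im); b=snap('top'); pucks('top',b)
for x in (im,b):
    W=cloud(x).reshape(-1,3)
    for z,e in ((.014,.004),(.034,.005)):
        w=W[(abs(W[:,2]-z)<e)&(np.hypot(*(W[:,:2]-[.36,-.06]).T)<.085)]
        if len(w): print('lid',z,len(w),cv2.minEnclosingCircle(w[:,:2].astype(np.float32)))
st()
cv2.imwrite('pics/c6.png',cv2.resize(im['pixels'][170:290,150:410,::-1],None,fx=3,fy=3,interpolation=cv2.INTER_CUBIC))
```

```text
t 39.4 p [ 0.5299 -0.2401  0.028 ] q6 0.280 open 0.550 F [ 0.1  0.1 -0.6] M [0.05 0.01 0.02]
t 39.9 p [ 0.5299 -0.2402  0.0285] q6 0.280 open 0.326 F [-0.6  0.2  6. ] M [0.13 0.23 0.02]
lift 0.319
over jar 0.321
t 43.4 p [0.535  0.1522 0.0627] q6 0.368 open 0.321 F [ 0.3 -0.3  0.2] M [ 0.02  0.04 -0.03]
True
scene mat [ 0.5751 -0.2042  0.0023]
((0.5697208046913147, -0.20608831942081451), (0.3193697929382324, 0.19365684688091278), 85.974365234375)
[194.  232.1] [ 8  9 54] ray [ 0.5342 -0.3068] cloud [ 0.5312 -0.3073  0.0157] 38
[243.8 235.5] [ 8  9 51] ray [ 0.5384 -0.1629] cloud [ 0.5368 -0.1625  0.0154] 41
[237.3 255.7] [ 15  13 147] ray [ 0.6136 -0.1727] cloud [ 0.6122 -0.1724  0.0157] 132
top mat [ 0.5701 -0.2117  0.003 ]
((0.5693243741989136, -0.20680943131446838), (0.31207218766212463, 0.18174608051776886), 86.28014373779297)
[313.9 195. ] [ 13  13 125] ray [ 0.609  -0.1746] cloud [ 0.6096 -0.1745  0.0167] 98
[311.4 217.1] [ 8  7 48] ray [ 0.5338 -0.1654] cloud [ 0.5348 -0.165   0.0166] 31
[354.3 218.6] [ 8  8 50] ray [ 0.5284 -0.3098] cloud [ 0.5293 -0.3091  0.0166] 34
lid 0.014 932 ((0.3616240322589874, -0.05789440497756004), 0.07231668382883072)
lid 0.034 46 ((0.3614269196987152, -0.057404518127441406), 0.01706237718462944)
lid 0.014 202 ((0.36054301261901855, -0.05979190021753311), 0.06941038370132446)
lid 0.034 43 ((0.3611524701118469, -0.0602835938334465), 0.015546326525509357)
t 46.2 p [ 0.4201 -0.0498  0.2498] q6 -1.624 open 0.502 F [ 0.   0.6 -0.7] M [0.05 0.02 0.02]
```

View pics/c6.png

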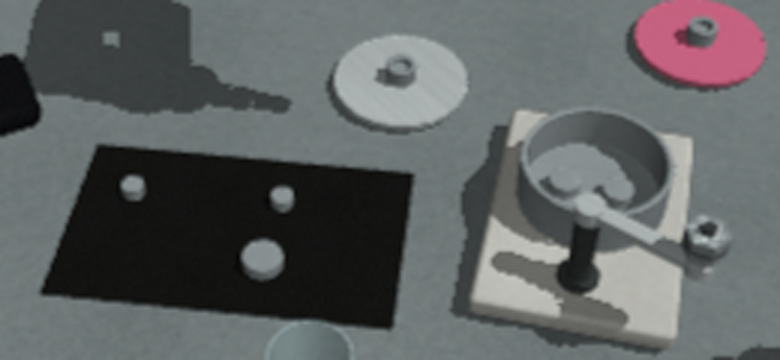

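Both 30 mm pucks are in the jar at crop (563,180) and (615,187), with only worn (133,187), (282,197) and oversize (263,259) left on the mat. Now the lid goes back, using the same grasp pose.

Run:
```python
from h import *
L=np.array([.36,-.06]); Y=YAW+np.pi
r.set_gripper(.8); go(L,.12,Y,-1.6); lin(L,.0386,vel=.1); st()
r.set_gripper(0,squeeze=70); r.sleep(.2); st()
lin(L,.06,vel=.06); st()
lin(O*.3+L*.7,.15,vel=.15); print(r.current_opening(), r.current_contact_force())
lin(O,.15,vel=.15); r.sleep(.2); st()
lin(O,.1240,vel=.08); st()
for z in (.120,.117,.115,.1135,.1125,.1118):
    lin(O,z,vel=.03); F=r.current_contact_force(); print(z,r.current_tool_pos().round(4),F.round(1))
    if F[2]>8: break
st()
im=snap('scene'); cv2.imwrite('pics/c7.png',cv2.resize(im['pixels'][170:290,270:420,::-1],None,fx=4,fy=4,interpolation=cv2.INTER_CUBIC))
```

```text
t 48.1 p [ 0.3604 -0.0601  0.0391] q6 -1.689 open 0.798 F [ 0.1 -0.3 -0.2] M [ 0.03  0.02 -0.05]
t 48.8 p [ 0.3602 -0.06    0.0393] q6 -1.689 open 0.344 F [-3.8  0.7 16.6] M [0.22 0.46 0.18]
t 49.3 p [ 0.36   -0.06    0.0601] q6 -1.689 open 0.345 F [ 0.4  1.1 -3.8] M [-0.02  0.03 -0.  ]
0.3460916188901012 [-0.35493638 -0.21288975 -3.73081194]
t 51.8 p [0.53   0.1272 0.1501] q6 -1.246 open 0.339 F [-0.1  0.1 -3.2] M [-0.04  0.02 -0.1 ]
t 52.2 p [0.5301 0.1275 0.1237] q6 -1.246 open 0.340 F [-0.1  0.1 -4.2] M [-0.02  0.02 -0.01]
0.12 [0.5302 0.1275 0.12  ] [-0.5  0.7 -3.4]
0.117 [0.5301 0.1275 0.1169] [ 0.4 -0.8 -4.3]
0.115 [0.5301 0.1275 0.1149] [-0.1  0.  -3.5]
0.1135 [0.5302 0.1275 0.1135] [ 1.2  0.2 -3.9]
0.1125 [0.5303 0.1275 0.1133] [-4.6 -0.5  9.4]
t 53.5 p [0.5303 0.1275 0.1133] q6 -1.246 open 0.338 F [-4.6 -0.5  9.4] M [-0.24  0.64  0.  ]
```

View pics/c7.png

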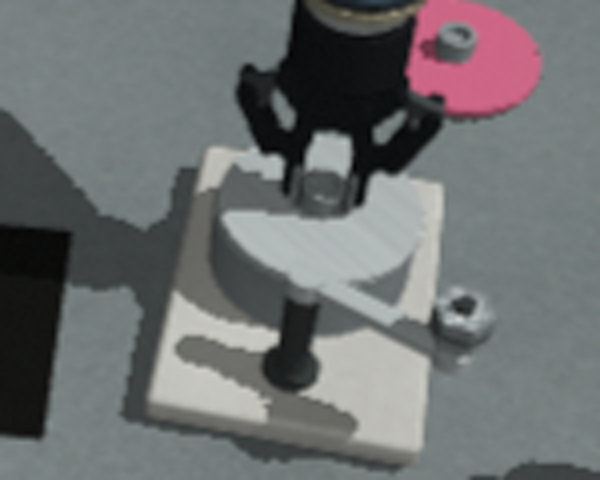

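The lid went straight down and seated at TCP z .1133, the same height as the original grasp. I'll release, check it is level, and swing the arm back.

Run:
```python
from h import *
Y=YAW+np.pi
r.set_gripper(.8); lin(O,.21)
r.set_gripper(.33,squeeze=40); go(arc(1.94),.22,Y-1.94,.7); st()
im=snap('scene'); W=cloud(im).reshape(-1,3); rr=np.hypot(*(W[:,:2]-O).T)
w=W[(rr<.065)&(rr>.022)&(abs(W[:,2]-.088)<.02)]; w=w[abs(w[:,2]-np.median(w[:,2]))<.006]; A=np.c_[w[:,:2]-O,np.ones(len(w))]; print('lid plane',np.linalg.lstsq(A,w[:,2],rcond=None)[0].round(4),len(w))
lin(arc(1.94),.126,vel=.1); st()
for a in list(np.arange(1.74,.13,-.2))+[.1,0,-.05,-.09,-.12,-.15,-.18]:
    lin(arc(a),.126,Y-a,vel=.06 if a>.1 else .03); F=r.current_contact_force(); print(round(a,2),F.round(1))
    if a<.05 and np.hypot(*F[:2])>8: break
st()
p=r.current_tool_pos(); lin(p[:2],.126,vel=.03); lin(p[:2],.24)
go((.45,-.05),.3,Y,-1.5)
im=snap('scene'); b=snap('top'); cv2.imwrite('pics/c8.png',cv2.resize(im['pixels'][170:290,290:410,::-1],None,fx=5,fy=5,interpolation=cv2.INTER_CUBIC))
for x in (im,b):
    W=cloud(x).reshape(-1,3); w=W[(W[:,2]>.148)&(W[:,2]<.17)&(np.hypot(*(W[:,:2]-O).T)<.05)]; print('nut',len(w),w.mean(0).round(4),cv2.minEnclosingCircle(w[:,:2].astype(np.float32)))
```

```text
t 57.0 p [0.657  0.1572 0.22  ] q6 0.709 open 0.334 F [ 0.1 -0.3 -0.3] M [ 0.05  0.01 -0.03]
lid plane [-0.0012  0.0006  0.0874] 875
t 58.2 p [0.6575 0.1573 0.1268] q6 0.710 open 0.329 F [-0.5 -1.1  0.1] M [-0.02  0.    0.01]
1.74 [ 0.2  0.9 -0.2]
1.54 [-0.3 -0.  -0.3]
1.34 [0.2 0.4 0.2]
1.14 [ 0.9  0.1 -0.1]
0.94 [-0.3  0.7  0.8]
0.74 [-0.3 -0.5 -0.3]
0.54 [ 0.1 -1.   0.1]
0.34 [-0.1  0.7  0.7]
0.14 [-1.2 -0.8  0.3]
0.1 [ 0.3  0.7 -0.4]
0 [ 0.7 -0.3 -0.4]
-0.05 [-0.4  0.2 -0.8]
-0.09 [ 0.4  1.6 -0.7]
-0.12 [-1.5  0.4  0.7]
-0.15 [ 1.3 10.9 -1.7]
t 62.9 p [0.574  0.1128 0.126 ] q6 -1.432 open 0.331 F [ 1.3 10.9 -1.7] M [ 1.7  -0.28 -0.11]
nut 140 [0.5357 0.1267 0.1579] ((0.5309169292449951, 0.1270601600408554), 0.019779186695814133)
nut 101 [0.5304 0.1245 0.16  ] ((0.5302553772926331, 0.12527303397655487), 0.01827210932970047)
```

View pics/c8.png

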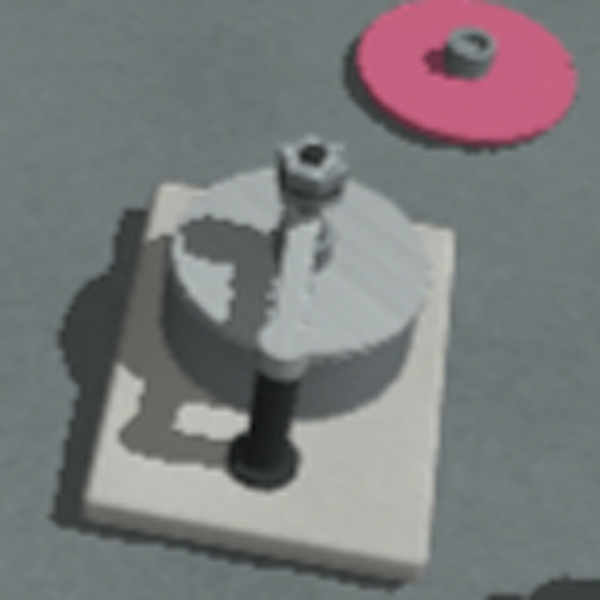

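The arm is over the lid at its stop (10.9 N reaction), and the lid plane reads z 87.4 mm and level, so it's home. The nut is at crop (312,165), still raised. Now tighten counter-clockwise.

Run:
```python
from h import *
y0=np.deg2rad(5); z0=.1620
r.set_gripper(1.0); go(O,.24,y0,1.63); st(); lin(O,z0,vel=.1)
r.set_gripper(0,squeeze=40); r.sleep(.2); st()
for d in np.r_[np.arange(.35,3.1,.35),3.25,3.3,3.35,3.4,3.44,3.48,3.52,3.56,3.6]:
    lin(O,z0-.003*d,y0+d,vel=.01); 
    M=r.current_torque(); F=r.current_contact_force(); print(round(d,2),np.round(F,1),np.round(M,2),round(r.current_opening(),3),round(r.current_t(),1))
    if np.hypot(*F[:2])>45: break
    if d>3.2 and abs(M[2])>1.1: break
st()
```

```text
t 68.3 p [0.5302 0.1274 0.24  ] q6 1.634 open 0.996 F [ 1.3 -0.4  0.1] M [-0.    0.01  0.02]
t 70.0 p [0.5303 0.1275 0.1623] q6 1.634 open 0.360 F [-0.5 -1.7  5.8] M [-0.12  0.13 -0.09]
0.35 [-0.9  0.9  5.7] [0.06 0.23 0.15] 0.362 70.5
0.7 [-3.   0.8  4.9] [0.14 0.41 0.18] 0.363 71.0
1.05 [-4.7  0.8  7.8] [0.21 0.68 0.13] 0.361 71.5
1.4 [-4.5  0.8  8.4] [0.15 0.9  0.1 ] 0.368 72.0
1.75 [-6.3  0.8  8.3] [0.19 1.13 0.1 ] 0.363 72.5
2.1 [-7.3  1.8  9.6] [0.23 1.29 0.18] 0.362 73.0
2.45 [-8.2  1.9  9.8] [0.17 1.44 0.11] 0.362 73.5
2.8 [-8.   1.5 10. ] [0.24 1.5  0.1 ] 0.362 74.0
3.25 [-8.1  1.1 10.7] [0.28 1.4  0.16] 0.364 74.6
3.3 [-7.4  2.  10.2] [0.28 1.38 0.12] 0.363 74.8
3.35 [-7.4  1.4  9.8] [0.23 1.35 0.14] 0.367 75.1
3.4 [-8.2  1.4  9.9] [ 0.08  1.41 -0.12] 0.36 75.3
3.44 [-9.9 -3.9 11.4] [-0.76  1.52 -0.7 ] 0.363 75.6
3.48 [-8.5 -7.7 12.7] [-1.43  1.44 -1.04] 0.361 75.8
3.52 [ -8.3 -11.5  13.8] [-1.83  1.27 -1.38] 0.361 76.1
t 76.1 p [0.5294 0.1262 0.1518] q6 -1.884 open 0.361 F [ -8.3 -11.5  13.8] M [-1.83  1.27 -1.38]
```

The stop came at 3.4 rad and the moment reversed to −1.4 N m, so the nut is tight. I'll release, retreat, and take a final look.

Run:
```python
from h import *
from m import pucks
r.set_gripper(1.0); p=r.current_tool_pos(); lin(p[:2],.25); go((.35,-.02),.35,np.pi,None); r.sleep(.5); st()
im=snap('scene','c9.png'); b=snap('top')
for x in (im,b):
    W=cloud(x).reshape(-1,3); rr=np.hypot(*(W[:,:2]-O).T); w=W[(rr<.012)&(W[:,2]>.135)&(W[:,2]<.17)]; print('nut top',len(w),np.median(w,0).round(4))
    w=W[(rr<.065)&(rr>.03)&(abs(W[:,2]-.088)<.006)]; A=np.c_[w[:,:2]-O,np.ones(len(w))]; print('lid plane',np.linalg.lstsq(A,w[:,2],rcond=None)[0].round(4))
pucks('scene',im)
```

```text
t 79.0 p [ 0.3501 -0.02    0.3499] q6 -1.761 open 0.999 F [-0.5 -0.1 -0.6] M [ 0.01 -0.01 -0.01]
nut top 45 [0.5316 0.1265 0.1497]
lid plane [-0.0001  0.0034  0.0874]
nut top 47 [0.5301 0.1265 0.1509]
lid plane [ 0.0021 -0.0008  0.0878]
scene mat [ 0.575  -0.2042  0.0023]
((0.5688484907150269, -0.2063463032245636), (0.31854623556137085, 0.19192691147327423), 86.52024841308594)
[194.1 232. ] [ 8  9 52] ray [ 0.5337 -0.3067] cloud [ 0.5314 -0.3072  0.0158] 38
[243.8 235.5] [ 8  9 51] ray [ 0.5384 -0.1629] cloud [ 0.5371 -0.1624  0.0158] 41
[237.3 255.7] [ 15  13 147] ray [ 0.6136 -0.1727] cloud [ 0.6119 -0.1727  0.0156] 129
```

View pics/c9.png

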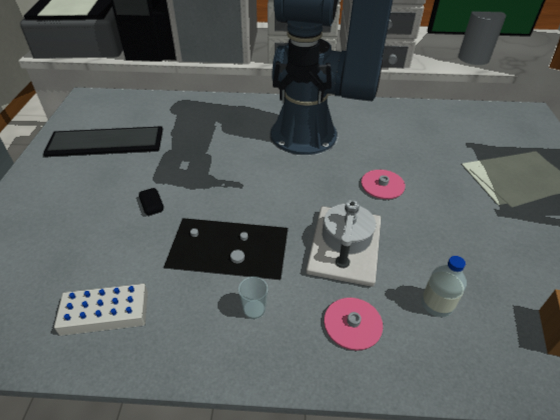

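The mill is closed at (350,225), and worn (194,232), (244,236) and oversize (237,256) are still on the mat. The bottle, beaker, mouse and pink lids have not moved.

```bash
python3 -c "
from h import *
r.hand_in(); print(r.current_t())"
```

```text
the job is handed in; nothing more can be done
the job is handed in; nothing more can be done
```

The sample mill is loaded and closed, and I handed the job in at about 79 s of the 210 s allowed.

- **Opening:** I turned the nut clockwise to its loose stop, about 3.3 rad. I then swung the arm aside and set the lid on the bench.
- **Pucks:** Only two 30 mm pucks were on the mat, and both are in the jar. The two worn pucks and the oversize one are still on the mat.
- **Closing:** The lid went back home, the arm went back to its stop, and I turned the nut counter-clockwise to its tight stop. That took 3.4 rad, and the moment rose to 1.4 N m.

**Last checks:**
- The nut top reads about 150 mm in both cameras, against 150.5 mm when tight.
- The lid is level at 87.4 to 87.8 mm, against 88 mm when home.
- In the last picture the bottle, beaker, mouse and pink look-alikes appear where they started.
- I saw no knocked puck and no grip slackening.
- No check failed. The cameras differed by 2–4 mm in position, which is about the stated calibration error. Side force reached about 23 N while loosening the nut, because the grip was slightly off-centre.

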